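# Reset the pack stop to the next hole

## Task

Set the pack stop on the packing counter one hole longer for the next pack size: flip the red cam lever up, press the brass snap button flush and slide the blue tube out to the next hole, until the button springs out through it. With the lever still up, turn the black wing nut clockwise until its wing lies along the tube, then flip the red lever fully down again and let go. Leave the label roll, tape roll, salt shaker and marker where they are.

Things in the scene. Friction and masses are not known exactly. Their poses are not given: they have to be found in the camera images.
- pack_stop: The pack stop, fixed to the table. Origin: centre under its steel base (130 x 360 x 12 mm, y -175 to 185). z up; y runs along the tube from the stop plate end (-y) to the grey pedestal (+y, y 143 to 177, 78 mm high); the button and lever are on the -x side. A grey clamp collar arches over the tube at y -12 to 18; its strap (x -57 to 69, top 85 mm high) bears lever and nut.
- stop_tube (a joint): Slide of the blue tube (m): 0 at first, grows as it is drawn out along -y of pack_stop; next hole at 0.040 (others at -0.040, 0.080; play 1.5 mm). 40 mm square, axis x 0, 55 mm above table, y -140 to 100 at 0; 16 mm holes in its -x wall. A plate on its -y end (x -38 to 62, 10 mm thick, 89 mm high) moves with it. Friction 2 N; with the lever down the clamp holds it.
- snap_button (a joint): Press of the brass button (m): 0 = out, 6 mm proud of the blue tube; 0.006 = flush. About 5 N. It is on the fixed inner tube and does not travel. One pinch of 20 to 30 N across x, one finger over the button, the other on the tube's flat rear, both presses it flush and holds the tube to be drawn along (10 N at first); the wall then keeps the button in until the next hole.
- cam_lever (a joint): Angle of the red cam lever (rad): 0 = closed, at its stop, lying along the tube toward +y of pack_stop; grows as it is flipped up about the x direction; 1.4 = fully open, nearly upright, at its stop. It stays where it is left; moving it takes 2 to 4 N at the tip, most on the last part of the way down, where it may need a press on top of its tip to go home.
- wing_nut (a joint): Angle of the wing nut (rad) about the vertical, growing clockwise seen from above: 0 = wing across the tube (along x of pack_stop), 1.57 = wing along the tube. Range 0 to 2.3. It stays where it is left; turning it takes about 0.06 N m.
- button_dome (a point): Top of the brass button's dome (14 mm across), on its axis, 55 mm above the table; at rest at x -26, y -75 mm of pack_stop. It is pressed along +x of pack_stop. There are 43 mm free between its axis and the base plate below.
- next_hole (a point): Centre of the next hole, on the blue tube's front (-x) face, 55 mm above the table; moves with the tube. At the start 40 mm to the +y side of the button.
- cam_lever_hinge (a point): Axis of the cam lever, along x of pack_stop, 97 mm above the table, at x -40, y 3 mm of pack_stop.
- lever_tip (a point): Centre of the lever's round red tip (a roller 15 mm across, 18 mm wide along x of pack_stop), 65 mm from the hinge axis; closed, it is 64 mm to the +y side of the axis and 12.5 mm above it, with free room below. It can be pinched from above across x and led round the hinge.
- nut_grip (a point): Point on the wing nut's axis at the height to grip the wing, 113 mm above the table, at x 50, y 3 mm of pack_stop. The black wing is 44 mm long, 12 mm thick, from 94 to 124 mm above the table, with a white line along its top. The point's own x axis lies along the wing.
- label_roll: White roll of labels standing on end, 81 x 80 x 42 mm, loose; origin under its centre. Leave it alone.
- tape: Roll of brown packing tape lying flat, 96 x 95 x 48 mm, loose; origin under its centre. Leave it alone.
- shaker: Salt shaker, 44 mm across, 90 mm high, loose; origin under its centre. Leave it alone.
- marker: Blue and white marker pen lying flat, 135 mm long, 17 mm thick, loose; origin under its centre. Leave it alone.

How it is judged:
By the outcome, as a careful person would: the job done as asked, in the order asked, and still so for the second after the job is handed in, with the robot touching nothing.
It also fails if it takes over 72 s, if anything falls off the work surface, if the arm or the gripper's body presses on something with over 40 N, if the wrist force passes 120 N, or if a joint passes its speed limit or range.

## Robot

A 7-joint arm with a two-finger parallel gripper is mounted at the origin on a cart in front of the work surface, level with it; the furniture and walls round the work are solid. World frame = base frame: x ahead of the robot, y to its left, z up, the work surface at z = 0. Lengths are in mm, angles in rad, forces in N, time in s.
With the tool pointing down it reaches from about 350 to 900 mm from the base axis. Payload 7.2 kg.
Tool frame: the origin (TCP) lies on the mounting face of the last link; the fingertips stand arm.nose_length ahead of it and the grasp point (between the pads) lies 163 mm ahead of it (arm.nose_length is the distance from the TCP to the fingertips, in mm); z points along the fingers, y is the line along which they close (so a half turn about z gives the same grasp; the last joint's range is limited). The gripper opens to 88 mm and grips with 3 to 60 N. Pads are 20 mm wide; open, the fingers measure 115 mm over their backs; the gripper's body (75 mm by 178 mm) begins 61 mm behind the grasp point.
Start: joints at [1.252, 0.411, -0.013, 1.596, 0.006, 1.134, -0.082], TCP at [155.098, -605.448, 404.653] pointing down, gripper open.
Joint ranges: [-2.95, 2.95], [-0.29, 1.99], [-1.47, 1.44], [0.14, 2.54], [-1.03, 4.17], [0.13, 1.85], [-2.86, 2.86]. Speed limits (rad/s): [2.39, 2.39, 3.01, 3.01, 3.14, 3.14, 3.14].

## Interface

Orientations are given as a unit quaternion [x, y, z, w].
In Python, from rig import arm, viewer, telemetry gives the robot as it stands (arm), with the cameras (viewer) and the readings (telemetry).
- The arm moves only by the tool inch_along, called after "Request:" as name(argument=value, ...), one argument or row to a line, values as JSON. Schema: {"type":"object","properties":{"segments":{"type":"string"},"finger_gap":{"type":"number"},"only":{"type":"string"},"quiet":{"type":"boolean"},"lines":{"type":"string"}},"required":["segments"],"additionalProperties":false}. segments is a string of 1 to 10 rows, parted by a bar, with the numbers parted by commas; each row has 4 numbers: dx, dy, dz in mm, then a turn about the tool's z in rad; each row shifts and turns the commanded pose from where the row before left it, along the tool's axes as they then stand; what a row does not reach is not made up. A row lasts 1/10 s, in which the tool goes at most 50 mm and 0.15 rad, less where a joint would pass 70% of its speed; a pose out of reach is approached as far as the arm can. finger_gap is the finger opening in mm, set as the call begins (left out keeps the last). The fingers move at their own pace and stop on an object; the grip force is fixed at half the most. Time passes only in rows, so rows that do not move let the fingers close. The tool returns the time, the measured TCP pose, the force, the opening and the grip force at its end. only (a regular expression) keeps the lines of the reply that match it, lines (a string "A,B") keeps lines A to B, and quiet returns only ok. Input that does not fit is refused with a message, and nothing moves.
- telemetry.state(): the state, without advancing time (a new reading comes with each control period).
- viewer.capture(name): name is "side" or "top" or "wrist"; returns a dict with "color" (400x640x3 uint8, red, green, blue), "fx", "fy", "cx", "cy" (pixels), "dist_coeffs" ([k1, k2, p1, p2, k3] as OpenCV has them; the pictures are not rectified), "pose" (4x4, takes a point from camera to world coordinates); the wrist camera has in their place "tool_from_camera" (4x4, takes a point from camera to tool coordinates, whose origin is the TCP and whose axes are the flange's). Camera axes: x right, y down, z forward; pixel columns grow to the right and rows downward; lengths in mm; the calibration is good to about 2 mm. A picture is of the moment at which its call begins: read the wrist's pose just before it. There is no depth.
- arm.finish_job(): hands the job in; it is judged then, once.
The state is a dict: "clock": time; "joints": joint angles; "qd": joint speeds; "tau": joint torques, N m; "eef_pos": TCP position; "orientation": TCP orientation; "contact_force": force on the tool from outside, world axes, zero at the start; "torque": the same for the moment, N m; "width": finger opening in mm; "grip_force": force on a finger pad.
Only numpy, scipy, OpenCV 4.12 (cv2) and the standard library are available. Lean on these libraries where they do the work, as an engineer would, in place of code of your own. Each camera call takes 0.05 s, during which the arm holds its last target. There are 200 camera calls.

## Working session

There is one attempt and no reset: what is moved stays moved. The work goes in short steps, Python scripts to look and compute and a tool call to move; the robot and the scene stay as the last step left them, time stands still between calls to the robot, and variables do not carry over. Pictures are saved under pics/ and viewed, at most 10 in all, crops included, and the job is handed in when it is done.

```bash
ls; mkdir -p pics
```

Run:
```python
from rig import arm, viewer, telemetry
import cv2,numpy as np
s=telemetry.state();print(s['clock'],s['eef_pos'],s['orientation'],s['width'],arm.nose_length)
for n in("side","top"):
    c=viewer.capture(n);cv2.imwrite(f"pics/{n}0.png",c["color"][:,:,::-1]);print(n,c["fx"],c["cx"],c["cy"],c["dist_coeffs"],np.round(c["pose"],3).tolist())
```

```text
pics
rig.py
0.0 [ 155.05643473 -605.25302613  403.83773687] [ 9.92145139e-01  1.25089755e-01 -1.49203492e-04 -7.44507266e-04] 87.64451420205936 182.0
side 396.11816910145444 323.464151703423 195.77101600722042 [-0.07737742  0.          0.          0.          0.        ] [[-0.81, -0.298, 0.506, 115.678], [-0.587, 0.406, -0.7, 774.709], [0.003, -0.864, -0.504, 556.212], [0.0, 0.0, 0.0, 1.0]]
top 392.5281706336942 313.99726755656417 196.3325362622912 [0.03316802 0.         0.         0.         0.        ] [[0.008, -0.978, 0.208, 379.989], [-1.0, -0.006, 0.007, 168.318], [-0.006, -0.208, -0.978, 913.32], [0.0, 0.0, 0.0, 1.0]]
```

View pics/side0.png

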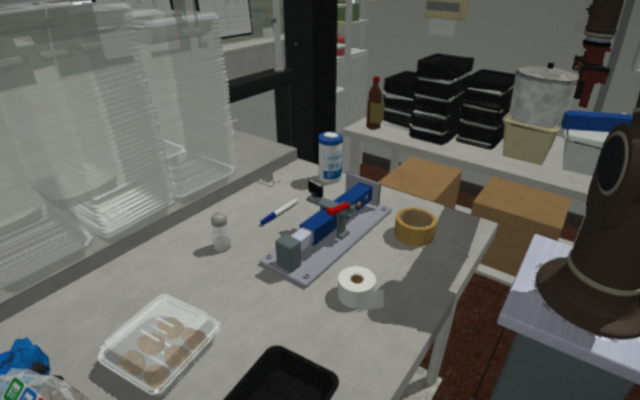

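View pics/top0.png

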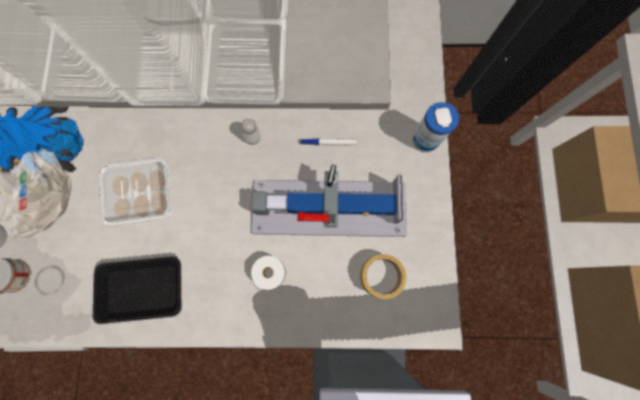

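Create h.py:
```python
import cv2,numpy as np
from rig import arm, viewer, telemetry
from scipy.spatial.transform import Rotation as R
def cap(n):
    s=telemetry.state();c=viewer.capture(n)
    if n=="wrist":
        T=np.eye(4);T[:3,:3]=R.from_quat(s['orientation']).as_matrix();T[:3,3]=s['eef_pos']
        c["pose"]=T@c["tool_from_camera"]
    c["K"]=np.array([[c["fx"],0,c["cx"]],[0,c["fy"],c["cy"]],[0,0,1]]);return c
def onz(c,px,z):
    px=np.array(px,float).reshape(-1,1,2)
    p=cv2.undistortPoints(px,c["K"],np.array(c["dist_coeffs"],float))[:,0]
    d=np.c_[p,np.ones(len(p))]@np.array(c["pose"])[:3,:3].T;o=np.array(c["pose"])[:3,3]
    return o+d*((np.broadcast_to(z,len(p))-o[2])/d[:,2])[:,None]
def mask(c,h0,h1,smin=110,vmin=50):
    h=cv2.cvtColor(c["color"],cv2.COLOR_RGB2HSV)
    return cv2.inRange(h,(h0,smin,vmin),(h1,255,255))
def save(c,n,box=None,k=1):
    im=c["color"][:,:,::-1]
    if box: im=im[box[1]:box[3],box[0]:box[2]]
    cv2.imwrite("pics/"+n,cv2.resize(im,None,fx=k,fy=k,interpolation=cv2.INTER_CUBIC))
def project(c,P):
    M=np.linalg.inv(c["pose"]);return cv2.projectPoints(np.array(P,float),cv2.Rodrigues(M[:3,:3])[0],M[:3,3],c["K"],np.array(c["dist_coeffs"],float))[0][:,0]
```

Run:
```python
from h import *
c=cap("top")
P=onz(c,[(252,181),(404,181),(406,236),(250,236)],12);print(P.round(0),P.mean(0))
m=mask(c,100,125);m[:,:280]=0;m[:,408:]=0;m[:185]=0;m[225:]=0
r=cv2.minAreaRect(np.argwhere(m)[:,::-1].astype(np.float32));b=cv2.boxPoints(r);print(r,onz(c,b,75).round(0))
save(c,"top1.png",(235,150,425,250),4)
s=telemetry.state();print(s['joints'],R.from_quat(s['orientation']).as_matrix().round(3),viewer.capture("wrist")["tool_from_camera"].round(2))
```

```text
[[608. 322.  12.]
 [610. -37.  12.]
 [480. -36.  12.]
 [477. 321.  12.]] [543.87545306 142.52786055  12.        ]
((341.55572509765625, 203.15927124023438), (109.10151672363281, 19.563947677612305), 0.9548412561416626) [[523. 233.  75.]
 [567. 233.  75.]
 [564.  -5.  75.]
 [521.  -2.  75.]]
[ 1.25180694  0.41172824 -0.01267918  1.59684469  0.00560531  1.13426999
 -0.08219398] [[ 0.969  0.248 -0.   ]
 [ 0.248 -0.969  0.001]
 [-0.    -0.001 -1.   ]] [[-0.   -0.95 -0.3  83.26]
 [ 1.   -0.   -0.    1.02]
 [ 0.   -0.3   0.95 19.77]
 [ 0.    0.    0.    1.  ]]
```

View pics/top1.png

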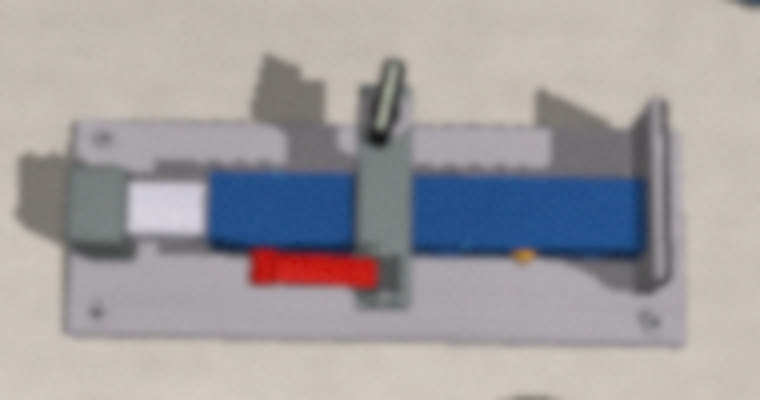

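The crop shows the base plate corners (crop 75,122 to 685,345), the red lever, the brass button at (523,256) and the wing tilted roughly 0.3 rad from across. The pack frame is about world-aligned, with its origin near (544,137).

Request:
inch_along(
  segments="28,-31,-5,0 | 28,-31,-5,0 | 28,-31,-5,0 | 28,-31,-5,0 | 28,-31,-5,0 | 28,-31,-5,0 | 28,-31,-5,0 | 28,-31,-5,0 | 28,-31,-5,0 | 28,-31,-5,0",
  finger_gap=60,
)

```text
clock: 1.2
eef_pos: [349.7, -234.0, 455.0]
orientation: [0.992, 0.125, 0.0, 0.0]
contact_force: [1.0, -0.3, -0.2]
width: 59.7
grip_force: 0.0
```

Request:
inch_along(
  segments="28,-31,0,0 | 28,-31,0,0 | 28,-31,0,0 | 28,-31,0,0 | 28,-31,0,0 | 28,-31,0,0 | 28,-31,0,0 | 28,-31,0,0 | 28,-31,0,0 | 28,-31,0,0",
)

```text
clock: 2.2
eef_pos: [544.3, 135.5, 454.5]
orientation: [0.992, 0.125, -0.0, 0.0]
contact_force: [1.1, 0.3, 0.8]
width: 59.7
grip_force: 0.0
```

Request:
inch_along(
  segments="0,0,0,-0.14 | 0,0,0,-0.14 | 0,0,0,-0.14 | 0,0,0,-0.14 | 0,0,0,-0.14 | 0,0,0,-0.14 | 0,0,0,-0.14 | 0,0,0,-0.14 | 0,0,0,-0.14 | 0,0,0,-0.06",
)

```text
clock: 3.2
eef_pos: [543.7, 133.9, 454.4]
orientation: [0.705, 0.709, -0.0, -0.0]
contact_force: [-0.2, -0.0, -0.3]
width: 60.2
grip_force: 0.0
```

Run:
```python
from h import *
s=telemetry.state();print(s['clock'],s['eef_pos'],R.from_quat(s['orientation']).as_matrix().round(3).tolist(),s['joints'].round(2))
c=cap("wrist");save(c,"w1.png")
```

```text
3.2 [543.69035814 133.93017854 454.40350741] [[-0.005, 1.0, -0.0], [1.0, 0.005, -0.0], [-0.0, -0.0, -1.0]] [ 0.35  0.39 -0.9   1.65  0.32  1.26 -0.61]
```

View pics/w1.png

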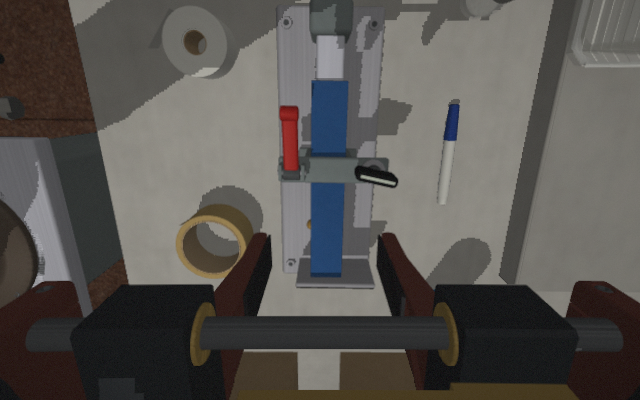

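The wrist view shows the lever tip at (289,112), wing line (360,174) to (395,183), button at (309,224), tube edges at columns 311 and 348, and a screw at (286,21).

Run:
```python
from h import *
c=cap("wrist")
m=mask(c,100,125);m[:,:300]=0;m[:,355:]=0;m[:75]=0;m[280:]=0
for y in (90,110,130,200,220,240,260):
    x=np.where(m[y])[0];print(y,onz(c,[(x[0],y),(x[-1]+1,y)],75)[:,:2].round(1).tolist())
ys=np.where(m[:,325])[0];print(onz(c,[(325,ys[0]),(325,ys[-1])],75).round(1).tolist())
h=cv2.cvtColor(c["color"],cv2.COLOR_RGB2HSV)
r=cv2.inRange(h,(0,170,90),(6,255,255))|cv2.inRange(h,(174,170,90),(180,255,255));r[:,:270]=0;r[:,310:]=0;r[190:]=0
ys,xs=np.where(r);print(xs.min(),xs.max(),ys.min(),ys.max())
for y in(109,115,125,140,155):
    x=np.where(r[y])[0];print(y,x[0],x[-1],onz(c,[((x[0]+x[-1]+1)/2,y)],114 if y<118 else 110).round(1))
print("tipfar",onz(c,[(289,ys.min())],109.5))
b=mask(c,12,28,120,60);b[:,:300]=0;b[:,318:]=0;b[:215]=0;b[235:]=0
ys,xs=np.where(b);print("btn",xs.min(),xs.max(),ys.min(),ys.max(),onz(c,[(xs.mean(),ys.mean())],57))
w=cv2.inRange(h,(0,0,120),(180,60,255));w[:,:355]=0;w[:,400:]=0;w[:168]=0;w[188:]=0
n,l,st,ce=cv2.connectedComponentsWithStats(w);print(st[1:],ce[1:])
print("wing",onz(c,[(360,174),(395,183)],124))
```

```text
90 [[531.3, 223.9], [570.1, 224.1]]
110 [[531.2, 203.2], [569.6, 203.3]]
130 [[529.9, 181.6], [570.2, 181.8]]
200 [[529.3, 99.1], [568.9, 99.3]]
220 [[529.1, 73.4], [568.3, 73.6]]
240 [[528.9, 46.6], [567.6, 46.8]]
260 [[528.7, 18.7], [568.2, 18.9]]
[[545.3, 233.1, 75.0], [546.7, -4.3, 75.0]]
280 297 106 169
109 280 297 [[510.1 205.3 114. ]]
115 280 297 [[509.9 199.7 114. ]]
125 283 296 [[510.2 189.7 110. ]]
140 283 297 [[510.3 174.8 110. ]]
155 284 297 [[510.4 159.4 110. ]]
tipfar [[509.65957268 208.05280388 109.5       ]]
btn 308 309 221 227 [[525.12420195  60.41816127  57.        ]]
[[388 168  12  20  96]
 [361 175  34  10 102]
 [356 183  16   5  63]
 [374 185  12   3  23]] [[395.65625    173.79166667]
 [377.48039216 179.60784314]
 [363.76190476 185.42857143]
 [378.2173913  186.39130435]]
wing [[580.96405567 142.86866159 124.        ]
 [616.94009913 133.6311653  124.        ]]
```

Request:
inch_along(
  segments="13.3,-6.8,26,0 | 13.3,-6.8,26,0 | 13.3,-6.8,26,0 | 13.3,-6.8,26,0 | 13.3,-6.8,26,0 | 0,0,0,0 | 0,0,0,0",
)

```text
clock: 4.0
eef_pos: [509.9, 200.6, 325.0]
orientation: [0.707, 0.707, -0.0, -0.0]
contact_force: [-0.2, -0.7, -0.0]
width: 60.1
grip_force: 0.0
```

Run:
```python
from h import *
c=cap("wrist");save(c,"w2.png")
s=telemetry.state();print(s['eef_pos'])
h=cv2.cvtColor(c["color"],cv2.COLOR_RGB2HSV)
r=cv2.inRange(h,(0,170,70),(6,255,255))|cv2.inRange(h,(174,170,70),(180,255,255))
n,l,st,ce=cv2.connectedComponentsWithStats(r);i=1+st[1:,4].argmax();print(st[i])
x,y,w,hh=st[i][:4];print(onz(c,[(x,y+8),(x+w,y+8),(x+w/2,y)],112))
```

```text
[510.40066984 200.35343081 325.6625097 ]
[ 309  217   27   81 1815]
[[500.8831397  202.49258544 112.        ]
 [518.73276407 202.45477461 112.        ]
 [509.82504697 208.12780954 112.        ]]
```

View pics/w2.png

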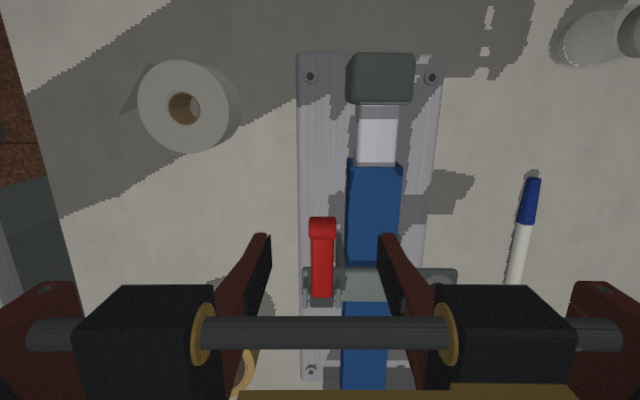

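The lever tip is at (322,228), midway between the fingers, so it is safe to descend and pinch.

Request:
inch_along(
  segments="0,0,18,0 | 0,0,18,0 | 0,0,16,0 | 0,0,0,0 | 0,0,0,0",
)

```text
clock: 4.55
eef_pos: [510.1, 200.5, 273.2]
orientation: [0.707, 0.707, 0.0, 0.0]
contact_force: [0.3, -0.1, -0.2]
width: 60.0
grip_force: 0.0
```

Request:
inch_along(
  segments="0,0,0,0 | 0,0,0,0 | 0,0,0,0 | 0,0,0,0 | 0,0,0,0 | 0,0,0,0",
  finger_gap=5,
)

```text
clock: 5.15
eef_pos: [509.1, 200.8, 272.6]
orientation: [0.707, 0.707, -0.001, -0.0]
contact_force: [-2.6, -0.4, 0.6]
width: 17.8
grip_force: 30.0
```

Request:
inch_along(
  segments="-2.4,0,-8.9,0 | -3.6,0,-8.3,0 | -4.7,0,-7.9,0 | -5.7,0,-7,0 | -6.7,0,-6.2,0",
)

```text
clock: 5.65
eef_pos: [509.1, 177.3, 311.4]
orientation: [0.707, 0.707, -0.0, -0.001]
contact_force: [-5.4, 1.6, -6.0]
width: 17.8
grip_force: 30.0
```

Request:
inch_along(
  segments="-7.5,0,-5.3,0 | -8.1,0,-4.1,0 | -8.7,0,-3,0 | -8.9,0,-1.6,0 | -9.1,0,-0.5,0 | -2,0,0,0 | 0,0,0,0 | 0,0,0,0",
)

```text
clock: 6.45
eef_pos: [509.0, 134.0, 327.2]
orientation: [0.707, 0.707, 0.0, -0.0]
contact_force: [-10.1, 1.5, 9.7]
width: 16.8
grip_force: 30.0
```

Request:
inch_along(
  segments="0,0,0,0 | 0,0,0,0 | 0,0,0,0 | 0,0,-15,0 | 0,0,-20,0 | 0,0,-20,0 | 0,0,-18,0",
  finger_gap=40,
)

```text
clock: 7.15
eef_pos: [510.0, 133.4, 400.7]
orientation: [0.707, 0.707, 0.001, 0.0]
contact_force: [0.6, -0.1, -0.6]
width: 40.1
grip_force: 0.0
```

Request:
inch_along(
  segments="-19,8,0,0 | -19,8,0,0 | -19,8,0,0 | -19,8,0,0 | -19,8,0,0 | 0,0,0,0 | 0,0,0,0",
  finger_gap=70,
)

```text
clock: 7.85
eef_pos: [549.7, 38.4, 399.3]
orientation: [0.707, 0.707, 0.0, 0.0]
contact_force: [-0.0, 0.3, -0.0]
width: 70.3
grip_force: 0.0
```

Run:
```python
from h import *
c=cap("wrist");t=cap("side");s=telemetry.state();print(s['eef_pos'])
B=t["color"][160:300,240:420,::-1];B=cv2.resize(B,(720,560),interpolation=cv2.INTER_CUBIC)
A=c["color"][20:300,200:460,::-1];A=cv2.resize(A,(520,560),interpolation=cv2.INTER_CUBIC)
cv2.imwrite("pics/m3.png",cv2.resize(np.hstack([A,B]),(800,361)))
b=mask(c,12,28,110,50);b[:,:290]=0;b[:,400:]=0;b[290:]=0
n,l,st,ce=cv2.connectedComponentsWithStats(b)
for i in range(1,n):
    if st[i,4]>5:print(st[i],onz(c,[ce[i]],57)[0])
m=mask(c,100,125);m[:,:280]=0;m[:,400:]=0
for y in (100,120,140,220,240):
    x=np.where(m[y])[0]
    if len(x):print(y,onz(c,[(x[0],y),(x[-1]+1,y)],75)[:,:2].round(1).tolist())
```

```text
[549.36101936  39.4279062  399.07629343]
[297 155   4  10  23] [524.71903807  59.86127052  57.        ]
100 [[530.1, 118.7], [568.8, 118.7]]
120 [[529.6, 100.8], [569.1, 100.7]]
140 [[529.2, 82.2], [568.4, 82.1]]
220 [[528.2, 0.1], [567.6, -0.1]]
```

View pics/m3.png

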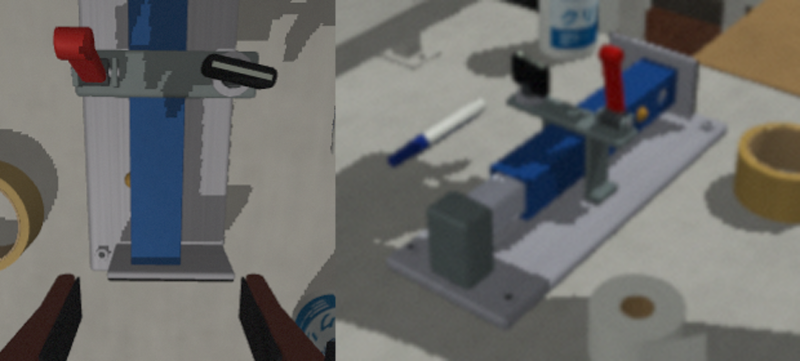

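The left half shows the lever upright, the button at about (297,160) in the full image and the wing tilted; the side view on the right confirms the lever is up. Next I descend over the button.

Run:
```python
from h import *
c=cap("side");h=cv2.cvtColor(c["color"],cv2.COLOR_RGB2HSV)
r=cv2.inRange(h,(0,150,70),(6,255,255))|cv2.inRange(h,(174,150,70),(180,255,255));r[:,:300]=0;r[:,400:]=0;r[:150]=0;r[240:]=0
ys,xs=np.where(r);print("red top",ys.min(),xs[ys<ys.min()+5].mean(),ys.max())
for th in (1.2,1.3,1.4):
    f=th+.192;y=137.5+65.2*np.cos(f);z=97+65.2*np.sin(f)
    print(th,project(c,[[509.5,y,z],[509.5,y,z+7.5]]).round(1).tolist())
```

```text
red top 178 346.55263157894734 202
1.2 [[345.7, 181.5], [345.8, 178.3]]
1.3 [[347.3, 180.0], [347.4, 176.8]]
1.4 [[349.0, 178.7], [349.1, 175.6]]
```

Request:
inch_along(
  segments="4,0,25,0.01 | 4,0,25,0 | 4,0,25,0 | 4,0,25,0 | 4.6,-0.7,25,0 | 0,0,0,0",
  finger_gap=70,
)

```text
clock: 8.6
eef_pos: [547.7, 60.0, 271.0]
orientation: [0.71, 0.704, -0.002, -0.002]
contact_force: [0.1, 0.6, 0.5]
width: 70.4
grip_force: 0.0
```

Request:
inch_along(
  segments="0,0,20,0 | 0,0,20,0 | 0,0,16,0 | 0,0,0,0 | 0,0,0,0",
)

```text
clock: 9.1
eef_pos: [549.4, 59.2, 218.1]
orientation: [0.71, 0.704, 0.0, 0.0]
contact_force: [1.1, 0.4, 0.8]
width: 70.1
grip_force: 0.0
```

Request:
inch_along(
  segments="0,0,0,0 | 0,0,0,0 | 0,0,0,0 | 0,0,0,0 | 0,0,0,0 | 0,0,0,0 | 0,0,0,0",
  finger_gap=5,
)

```text
clock: 9.8
eef_pos: [547.7, 59.0, 217.4]
orientation: [0.711, 0.704, -0.002, -0.001]
contact_force: [-10.0, 0.0, 7.8]
width: 39.9
grip_force: 30.0
```

Request:
inch_along(
  segments="-3,0,0,0 | -3,0,0,0 | -3,0,0,0 | -3,0,0,0 | 0,0,0,0",
)

```text
clock: 10.3
eef_pos: [547.6, 47.6, 217.4]
orientation: [0.71, 0.704, -0.001, -0.001]
contact_force: [-9.4, 1.6, 7.1]
width: 40.2
grip_force: 30.0
```

Request:
inch_along(
  segments="-4,0,0,0 | -4,0,0,0 | -4,0,0,0 | -4,0,0,0 | -4,0,0,0 | -3,0,0,0 | -3,0,0,0 | 0,0,0,0 | 0,0,0,0",
)

```text
clock: 11.2
eef_pos: [547.3, 21.2, 217.4]
orientation: [0.71, 0.704, -0.001, -0.001]
contact_force: [-11.4, 0.3, 7.3]
width: 40.2
grip_force: 30.0
```

Request:
inch_along(
  segments="-1,0,0,0 | -1,0,0,0 | -1,0,0,0 | 0,0,0,0 | 0,0,0,0 | 0,0,0,0",
)

```text
clock: 11.8
eef_pos: [547.3, 18.6, 217.4]
orientation: [0.71, 0.704, -0.001, -0.001]
contact_force: [-10.2, 1.5, 7.2]
width: 39.9
grip_force: 30.0
```

Run:
```python
from h import *
c=cap("wrist");save(c,"w4.png",(180,0,460,300),2)
b=mask(c,12,28,110,50)
n,l,st,ce=cv2.connectedComponentsWithStats(b)
for i in range(1,n):
    if st[i,4]>15:print(st[i],onz(c,[ce[i]],57)[0].round(1))
```

```text
[   0  153  163  164 8889] [441.1  49.8  57. ]
[270 180   5  20  70] [524.   60.2  57. ]
[233 302  19  64 585] [501.8 -20.8  57. ]
[397 302  19  64 575] [592.3 -21.2  57. ]
[ 191  382  342   18 4149] [579.3 -62.   57. ]
```

Request:
inch_along(
  segments="-1,0,0,0 | 0,0,0,0 | -1,0,0,0 | 0,0,0,0 | 0,0,0,0",
)

```text
clock: 12.35
eef_pos: [547.2, 17.5, 217.4]
orientation: [0.71, 0.704, -0.001, -0.002]
contact_force: [-9.6, 5.5, 5.7]
width: 39.9
grip_force: 30.0
```

View pics/w4.png

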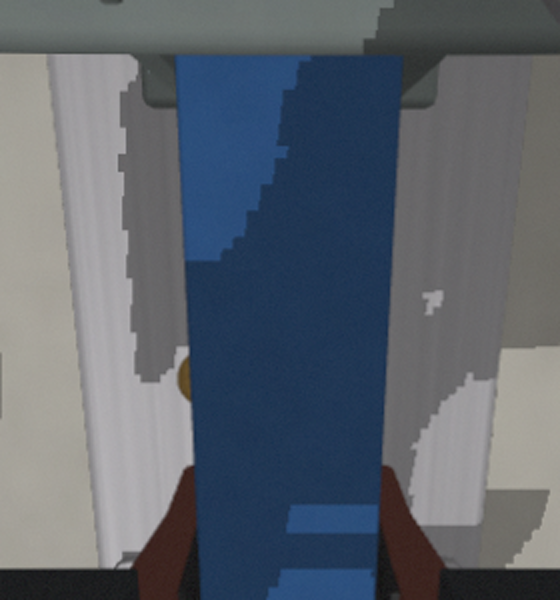

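The brass button stands proud of the tube again at crop (187,380), y=60, so it has sprung out through the next hole. Now I release it and go to the nut.

Request:
inch_along(
  segments="1,0,0,0 | 0,0,0,0 | 0,0,0,0 | 0,0,0,0 | 0,0,-10,0 | 0,0,-30,0 | 0,0,-40,0 | 0,0,-45,0 | 0,0,-45,0 | 0,0,0,0",
  finger_gap=70,
)

```text
clock: 13.35
eef_pos: [550.0, 18.0, 394.1]
orientation: [0.711, 0.704, 0.004, 0.003]
contact_force: [0.8, 1.0, 0.5]
width: 70.0
grip_force: 0.0
```

Request:
inch_along(
  segments="16,10.4,0,0 | 16,10.4,0,0 | 16,10.4,0,0 | 16,10.4,0,0 | 16,10.4,0,0 | 0,0,0,0 | 0,0,0,0",
  finger_gap=40,
)

```text
clock: 14.05
eef_pos: [601.3, 96.3, 387.2]
orientation: [0.71, 0.704, -0.0, -0.0]
contact_force: [0.3, -0.3, 0.3]
width: 39.8
grip_force: 0.0
```

Add to h.py:
```python
def wing(c,near=(599,137,124),rad=32):
    p=project(c,[near])[0];h=cv2.cvtColor(c["color"],cv2.COLOR_RGB2HSV)
    k=cv2.inRange(h,(0,0,0),(180,255,45))  # black
    w=cv2.inRange(h,(0,0,110),(180,70,255))&cv2.dilate(k,np.ones((9,9)))
    yy,xx=np.mgrid[:400,:640];w[(xx-p[0])**2+(yy-p[1])**2>rad**2]=0
    n,l,st,ce=cv2.connectedComponentsWithStats(w);out=[]
    for i in range(1,n):
        if st[i,4]>25:
            q=np.argwhere(l==i)[:,::-1].astype(np.float32);vx,vy,x0,y0=cv2.fitLine(q,cv2.DIST_L2,0,.01,.01).ravel()
            t=(q-[x0,y0])@[vx,vy];E=onz(c,[(x0+vx*t.min(),y0+vy*t.min()),(x0+vx*t.max(),y0+vy*t.max())],124);d=E[1]-E[0]
            out.append((int(st[i,4]),E.mean(0).round(1),round(float(np.hypot(*d[:2])),1),round(float(np.arctan2(d[1],d[0])),3)))
    return p,out
```

Run:
```python
from h import *
c=cap("wrist");s=telemetry.state();print(s['eef_pos'],s['joints'].round(2));p,o=wing(c,rad=50);print(p);[print(x) for x in o]
p=p.astype(int);save(c,"w5.png",(max(p[0]-90,0),max(p[1]-70,0),p[0]+90,p[1]+70),4)
```

```text
[601.20485732  95.78175579 387.1787578 ] [ 0.35  0.53 -0.84  1.62  0.42  1.18 -0.6 ]
[319.44768256 153.8351902 ]
(151, array([619.2, 135.6, 124. ]), 20.1, 1.452)
(184, array([598.9, 137.1, 124. ]), 35.9, -0.22)
(89, array([600.2, 129.8, 124. ]), 18.0, -0.253)
```

View pics/w5.png

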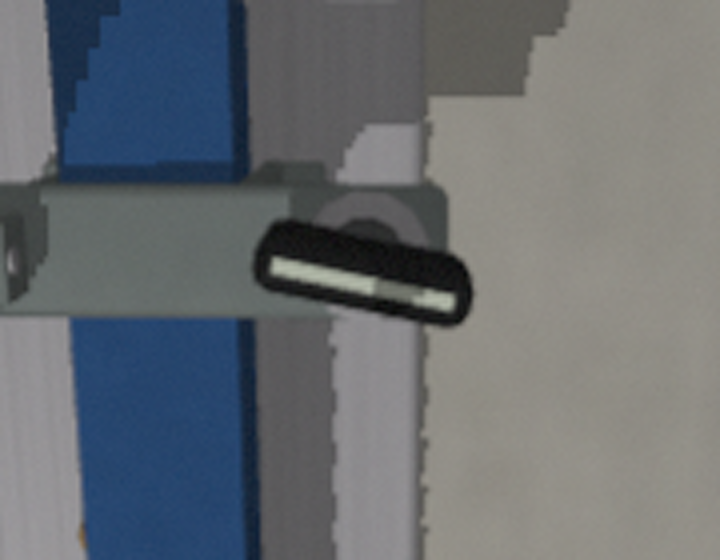

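The white line runs from crop (272,265) to (455,302): angle -0.22 rad, centre (598.9,137.1). I turn back by 1.36 rad at height, then grip.

Request:
inch_along(
  segments="20.6,-1.1,0,0 | 20.7,-1.2,0,0 | 0,0,0,-0.136 | 0,0,0,-0.136 | 0,0,0,-0.136 | 0,0,0,-0.136 | 0,0,0,-0.136 | 0,0,0,-0.136 | 0,0,0,-0.136 | 0,0,0,-0.136",
)

```text
clock: 15.1
eef_pos: [599.5, 136.2, 387.5]
orientation: [0.242, 0.97, -0.001, 0.0]
contact_force: [-0.0, -0.0, -0.4]
width: 39.9
grip_force: 0.0
```

Request:
inch_along(
  segments="0,0,0,-0.136 | 0,0,0,-0.136 | 0,0,25,0 | 0,0,25,0 | 0,0,20,0 | 0,0,0,0 | 0,0,0,0",
)

```text
clock: 15.8
eef_pos: [599.7, 136.9, 317.9]
orientation: [0.111, 0.994, -0.0, -0.0]
contact_force: [0.9, -0.8, 0.1]
width: 39.9
grip_force: 0.0
```

Run:
```python
from h import *
s=telemetry.state();M=R.from_quat(s['orientation']).as_matrix();print(s['eef_pos'],np.arctan2(M[1,1],M[0,1]),s['joints'].round(2));d=np.array([598.9,137.1,281])-s['eef_pos'];print("tool delta",(M.T@d).round(1))
```

```text
[599.66505218 136.92155804 317.91097091] 1.3492394639063554 [ 0.4   0.74 -1.09  1.66  0.7   1.18  0.49]
tool delta [ 0.8  0.  36.9]
```

Request:
inch_along(
  segments="0.8,0,12,0 | 0,0,12,0 | 0,0,13,0 | 0,0,0,0 | 0,0,0,0",
)

```text
clock: 16.3
eef_pos: [598.8, 137.9, 280.0]
orientation: [0.11, 0.994, -0.0, -0.0]
contact_force: [-0.2, 0.3, -0.0]
width: 40.1
grip_force: 0.0
```

Request:
inch_along(
  segments="0,0,0,0 | 0,0,0,0 | 0,0,0,0 | 0,0,0,0 | 0,0,0,0",
  finger_gap=3,
)

```text
clock: 16.8
eef_pos: [599.0, 137.8, 280.8]
orientation: [0.11, 0.994, -0.0, 0.0]
contact_force: [-0.2, -0.7, 1.9]
width: 15.9
grip_force: 30.0
```

Request:
inch_along(
  segments="0,0,0,0.13 | 0,0,0,0.13 | 0,0,0,0.13 | 0,0,0,0.13 | 0,0,0,0.13 | 0,0,0,0",
)

```text
clock: 17.4
eef_pos: [598.7, 137.5, 280.8]
orientation: [0.423, 0.906, -0.001, 0.0]
contact_force: [-1.9, -3.0, 4.0]
width: 15.8
grip_force: 30.0
```

Request:
inch_along(
  segments="0,0,0,0.13 | 0,0,0,0.13 | 0,0,0,0.13 | 0,0,0,0.13 | 0,0,0,0.13 | 0,0,0,0.06 | 0,0,0,0 | 0,0,0,0",
)

```text
clock: 18.2
eef_pos: [598.4, 137.4, 280.7]
orientation: [0.709, 0.705, -0.001, 0.0]
contact_force: [-3.9, -3.1, 7.3]
width: 15.9
grip_force: 30.0
```

Run:
```python
from h import *
s=telemetry.state();M=R.from_quat(s['orientation']).as_matrix();print(s['eef_pos'],np.arctan2(M[1,1],M[0,1]),s['torque'],s['width'])
```

```text
[598.35596927 137.4090445  280.65722913] -0.005852380792959365 [-0.84799996  0.9324122   0.02564532] 15.883859901655171
```

Request:
inch_along(
  segments="0,0,0,0 | 0,0,0,0 | 0,0,0,0 | 0,0,-20,0 | 0,0,-30,0 | 0,0,-30,0 | -15,0,-26,0 | -27,0,0,0 | 0,0,0,0 | 0,0,0,0",
  finger_gap=40,
)

```text
clock: 19.2
eef_pos: [598.5, 95.3, 386.2]
orientation: [0.711, 0.703, -0.0, -0.0]
contact_force: [0.1, -0.1, 0.2]
width: 40.3
grip_force: 0.0
```

Run:
```python
from h import *
c=cap("wrist");s=telemetry.state();print(s['eef_pos']);p,o=wing(c,rad=50);print(p);[print(x) for x in o]
m=mask(c,100,125);m[:,:180]=0;m[:,330:]=0
for y in (40,60,80,190,210):
    x=np.where(m[y])[0]
    if len(x):print(y,onz(c,[(x[0],y),(x[-1]+1,y)],75)[:,:2].round(1).tolist())
p=p.astype(int);save(c,"w6.png",(max(p[0]-150,0),max(p[1]-100,0),p[0]+50,p[1]+50),4)
```

```text
[598.3376392   96.1431626  386.13775952]
[322.63505368 152.70511522]
(73, array([602., 161., 124.]), 13.0, -0.395)
(133, array([598.8, 136.8, 124. ]), 34.9, -1.577)
(72, array([591.2, 141.8, 124. ]), 19.1, -1.587)
(141, array([602.4, 119.5, 124. ]), 21.4, 0.735)
80 [[530.7, 192.7], [569.6, 192.4]]
190 [[529.4, 93.7], [571.7, 93.2]]
210 [[529.7, 73.3], [571.9, 72.8]]
```

View pics/w6.png

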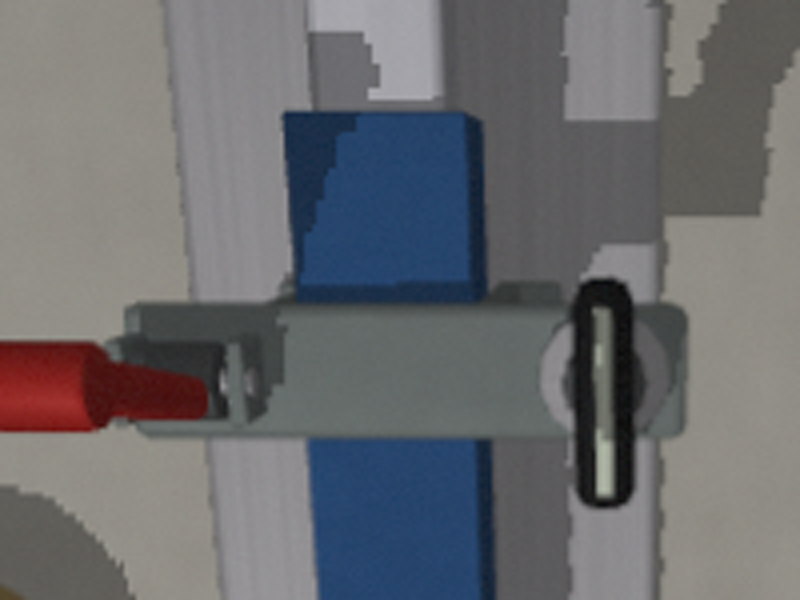

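The wing lies along the tube (line angle -1.577 rad, matching the tube) and the lever is still up, left at crop (60,385). Now I pinch the lever tip and lead it down.

Request:
inch_along(
  segments="13,-30,0,0 | 13,-30,0,0 | 14,-29,0,0 | 0,0,0,0 | 0,0,15,0 | 0,0,15,0 | 0,0,15,0 | 0,0,16,0 | 0,0,0,0 | 0,0,0,0",
  finger_gap=44,
)

```text
clock: 20.25
eef_pos: [509.9, 136.7, 324.7]
orientation: [0.711, 0.704, -0.0, -0.001]
contact_force: [-0.9, -0.1, 0.6]
width: 44.0
grip_force: 0.0
```

Request:
inch_along(
  segments="0,0,0,0 | 0,0,0,0 | 0,0,0,0 | 0,0,0,0 | 0,0,0,0",
  finger_gap=5,
)

```text
clock: 20.75
eef_pos: [508.9, 137.0, 325.9]
orientation: [0.71, 0.704, -0.001, -0.0]
contact_force: [-6.6, -0.3, 5.7]
width: 17.0
grip_force: 30.0
```

Request:
inch_along(
  segments="9.1,0,0.5,0 | 8.9,0,1.6,0 | 8.7,0,3,0 | 8.1,0,4.1,0 | 7.5,0,5.3,0 | 0,0,0,0",
)

```text
clock: 21.35
eef_pos: [509.3, 178.9, 310.1]
orientation: [0.71, 0.704, -0.002, -0.0]
contact_force: [-5.1, -2.7, -1.3]
width: 17.7
grip_force: 30.0
```

Request:
inch_along(
  segments="6.7,0,6.2,0 | 5.7,0,7,0 | 4.7,0,7.9,0 | 3.6,0,8.3,0 | 2.4,0,8.9,0 | 0,0,2,0 | 0,0,0,0 | 0,0,0,0",
)

```text
clock: 22.15
eef_pos: [509.5, 203.5, 271.0]
orientation: [0.71, 0.704, 0.0, -0.001]
contact_force: [-6.2, 3.8, 1.5]
width: 17.8
grip_force: 30.0
```

Request:
inch_along(
  segments="0,0,0,0 | 0,0,0,0 | 0,0,0,0 | 0,0,-15,0 | 0,0,-20,0 | -3,0,-15,0 | 0,0,0,0",
  finger_gap=44,
)

```text
clock: 22.85
eef_pos: [511.2, 199.1, 323.3]
orientation: [0.711, 0.703, 0.002, 0.001]
contact_force: [0.0, 0.4, 0.1]
width: 44.3
grip_force: 0.0
```

Request:
inch_along(
  segments="0,0,0,0 | 0,0,0,0 | 0,0,0,0 | 0,0,0,0 | 0,0,0,0 | 0,0,0,0",
  finger_gap=0,
)

```text
clock: 23.45
eef_pos: [510.5, 199.2, 320.4]
orientation: [0.711, 0.704, -0.0, -0.0]
contact_force: [-0.0, -0.2, 1.1]
width: 1.3
grip_force: 0.0
```

Request:
inch_along(
  segments="0,0,10,0 | 0,0,6,0 | 0,0,3,0 | 0,0,2,0 | 0,0,0,0 | 0,0,0,0",
)

```text
clock: 24.05
eef_pos: [510.4, 198.8, 299.5]
orientation: [0.711, 0.704, -0.0, 0.0]
contact_force: [-0.9, 0.1, 0.9]
width: 0.3
grip_force: 0.2
```

Now I press gently until the force shows the stop.

Request:
inch_along(
  segments="0,0,1.5,0 | 0,0,1.5,0 | 0,0,0,0 | 0,0,0,0",
)

```text
clock: 24.45
eef_pos: [510.5, 199.2, 297.8]
orientation: [0.711, 0.704, 0.0, 0.001]
contact_force: [-3.5, -1.2, 11.6]
width: 0.4
grip_force: 6.1
```

Request:
inch_along(
  segments="0,0,1,0 | 0,0,1,0 | 0,0,0,0 | 0,0,0,0",
)

```text
clock: 24.85
eef_pos: [510.6, 199.5, 296.8]
orientation: [0.711, 0.704, 0.001, 0.001]
contact_force: [-5.2, -2.1, 21.7]
width: 0.5
grip_force: 10.5
```

The force reached 22 N with almost no travel, so the lever is at its stop. I retreat and check.

Request:
inch_along(
  segments="0,0,-20,0 | 0,0,-35,0 | 0,0,-35,0 | -20,5,-25,0 | -30,10,0,0 | -30,15,0,0 | 0,0,0,0 | 0,0,0,0 | 0,0,0,0",
)

```text
clock: 25.75
eef_pos: [539.2, 119.6, 409.5]
orientation: [0.71, 0.704, -0.0, -0.0]
contact_force: [0.3, 0.4, -0.0]
width: 0.4
grip_force: 0.0
```

Run:
```python
from h import *
c=cap("wrist");t=cap("side");s=telemetry.state();print(s['eef_pos'],s['clock']);print(wing(c))
b=mask(c,12,28,110,50);b[:,:250]=0;b[:,400:]=0;b[290:]=0
n,l,st,ce=cv2.connectedComponentsWithStats(b)
for i in range(1,n):
    if st[i,4]>5:print(st[i],onz(c,[ce[i]],57)[0].round(1))
B=cv2.resize(t["color"][160:300,240:420,::-1],(514,400),interpolation=cv2.INTER_CUBIC)
A=cv2.resize(c["color"][0:320,190:420,::-1],(286,400),interpolation=cv2.INTER_AREA)
cv2.imwrite("pics/m7.png",np.hstack([A,B]))
h=cv2.cvtColor(t["color"],cv2.COLOR_RGB2HSV)
r=cv2.inRange(h,(0,150,70),(6,255,255))|cv2.inRange(h,(174,150,70),(180,255,255));r[:,:300]=0;r[:,400:]=0;r[:150]=0;r[240:]=0
i=cv2.imread("pics/side0.png")[:,:,::-1];h=cv2.cvtColor(np.ascontiguousarray(i),cv2.COLOR_RGB2HSV)
q=cv2.inRange(h,(0,150,70),(6,255,255))|cv2.inRange(h,(174,150,70),(180,255,255));q[:,:300]=0;q[:,400:]=0;q[:150]=0;q[240:]=0
for m in(r,q):
    M=cv2.moments(m,True);print("lever",M['m00'],M['m10']/M['m00'],M['m01']/M['m00'])
print("lever diff px",np.count_nonzero(r!=q))
```

```text
[539.15091264 119.96509883 409.65318286] 25.85
(array([391.89973141, 175.64426061]), [(55, array([600.4, 162.3, 124. ]), 13.9, -0.377), (143, array([599. , 137.2, 124. ]), 35.5, 1.569), (140, array([585.9, 134.9, 124. ]), 38.6, -1.448), (128, array([603.4, 122.3, 124. ]), 27.5, 1.011)])
[310 223   3  10  23] [525.   60.8  57. ]
lever 156.0 337.2628205128205 209.4551282051282
lever 140.0 337.45714285714286 208.32857142857142
lever diff px 46
```

View pics/m7.png

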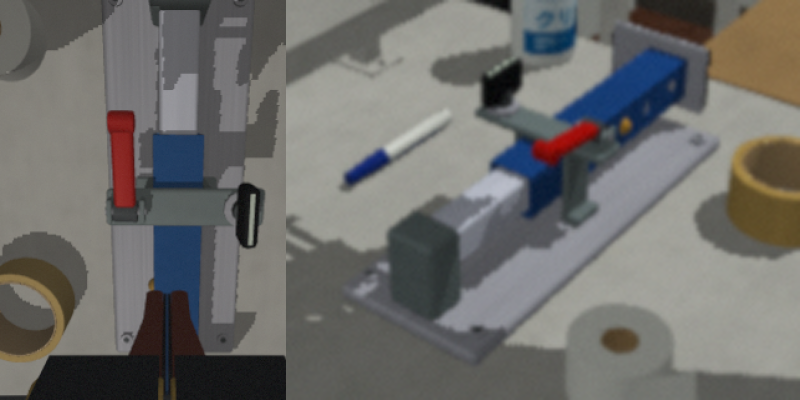

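The final view shows the lever down (its tip at (120,120) on the left, and it lies no higher than at the start), the wing along the tube, the button out and the loose items undisturbed.

```bash
python3 -c "from rig import arm, viewer, telemetry; print(arm.finish_job())"
```

```text
the job is handed in; nothing more can be done
None
```

The job is handed in after about 26 s of robot time: the tube is one hole longer with the button sprung out, the wing lies along the tube, the lever is pressed down to its stop, and the arm touched none of the loose items.

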